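Open the filter panel of the bench dust extractor with its service key

TASK

Open the bench dust extractor for a filter change: take the red-handled service key from the wooden block, put its square fully home in the latch of the white top panel and turn it anticlockwise as far as it goes, up to a quarter turn, so that the panel is free and springs up a little as you draw the key out. Stand the key back in its hole in the block, then swing the panel up and over until it rests fully open by itself. Do not force anything and do not push the small tools and tins about.

Things in the scene. Friction and masses are not known exactly. Their poses are not given: they have to be found in the camera images.
- service_key: loose upright service key, 0.1 kg; origin: tip of its square, z up the key. From the tip: 10x10 mm steel square (sides along key x, y), 18 mm long, its last 4 mm tapering to a round 8 mm point; shoulder disc 30 mm across, z 18 to 23 mm; round neck 14 mm; red paddle with black inlay, 50 (x) x 12 (y) mm, z 41 to 71 mm
- key_shoulder (a point): point on the key's axis in the shoulder's underside, 18 mm above the tip: it lies on the latch face when the key is fully home, and level with the block's top when the key is stowed. Key axes
- key_grip (a point): centre of the key's paddle, 56 mm above the tip, key axes; grip it here from above across its 12 mm thickness (along key y)
- extractor: bench dust extractor, fixed, 210 (x) x 180 (y) x 100 mm: grey box with white top panel, black motor bay beside it. Origin: centre of the underside in y, 85 mm from the outer face of the lip-side wall; x runs from the panel's lip (robot's right) to the motor bay (left), y towards the robot, with louvres and red switch. Hose spigot at the back
- panel (a joint): hinge of the white panel, rad: 0 shut, 1.85 fully open, leaning back past upright, where its weight keeps it. About 0.45 kg; let go before upright (about 1.55) it falls shut. Locked, it lifts only 1 to 2 mm. Once the latch is undone, a spring plunger lifts it to about 0.05 rad as soon as the key no longer holds it down
- panel_hinge (a point): middle of the panel's hinge line, 100 mm above the bench, 45 mm from the extractor's origin along its x; extractor axes; the hinge lies along y. The panel is 4 mm thick (underside at hinge height when shut) and 180 mm wide
- panel_lip (a point): middle of the panel's rolled free edge (robot's right): a round lip of 8 mm diameter along y, 172 mm long, on its axis, 145 mm from the hinge, 102 mm above the bench when shut; moves with the panel, panel axes. It stands 15 mm outside the wall, free below down to the bench: fingertips slanting in from the right can hook under it and push it up and over
- latch_face (a point): centre of the round steel latch face, 41 mm across, 3 mm above the panel, 107 mm above the bench when shut, 98 mm from the hinge, mid-width; panel axes (not the barrel's). In it is the square socket: 11.4 mm wide, 19 mm deep, greased. Barrel and socket turn together, stiffly (0.15 to 0.2 N m), anticlockwise only, to a stop at 1.57 rad
- socket_floor (a point): bottom of the socket, 19 mm below the latch face. The locked barrel stands 0 to 0.45 rad anticlockwise of the panel's axes; no pose tells how much: press the key lightly on the mouth, turn until it drops in. Any of four quarter positions fits, within 0.15 rad; play on the turn 0.15 rad each way. The cam lets go at about 1.1 rad from the panel's axes
- bur_block: fixed wooden block, 110 (x) x 60 (y) x 36 mm; origin: centre of the underside; small burs stand up to 29 mm above its top at its far end (x from +24 to +51 mm). It stands left or right of the extractor
- block_hole (a point): centre of the key hole's mouth in the block's top, 28 mm from the block's middle towards its near end; round, 19 mm across, 26 mm deep: the key stands in it loosely, shoulder on the wood, at any turn
- pin_tin: round white tin with lid, 58 mm across and 24 mm tall; origin: centre of its underside. Bystander: it stands on the side of the extractor where the wooden block is not
- cutters_red: small side cutters with red handles, 91x58x12 mm, lying in front of the extractor; origin: centre of the underside. Bystander
- tweezers: steel tweezers, 120 mm long, 6 mm high, lying in front of the extractor. Bystander
- sanding_stick: flat sanding stick, 22x190x7 mm, behind on the left. Bystander
- loupe: small folding loupe, 25x60x12 mm, right of the extractor. Bystander
There are look-alikes about, which are no part of the job. What is shaped like the service_key but turquoise is not meant.

How it is judged:
On the way, in this order (a step that is already met when the one before it is completed fails the run):
1. the key is fully home in the latch of the shut panel: shoulder within 3 mm of the latch face and within 4 mm of its centre (z of key_shoulder in the frame of latch_face below 0.003 m and horizontal distance between key_shoulder and latch_face below 0.004 m and value of joint panel below 0.02 rad), for 0.1 s.
2. the latch is undone and the panel has sprung up by more than 0.03 rad (value of joint panel above 0.03 rad), for 0.1 s.
3. the key stands in its hole in the block again, let go, the panel not yet swung open (less than 0.6 rad) (distance between key_shoulder and block_hole below 0.006 m and angle between service_key's own z axis and vertical below 0.15 rad and contact force between service_key and the fingers below 0.1 N and value of joint panel below 0.6 rad), for 0.2 s.
At the end, for the whole second after the job is handed in: The panel rests open past 1.7 rad, and the key stands upright (within 0.15 rad) in its hole in the block, shoulder within 6 mm of the mouth's centre, let go and at rest (value of joint panel above 1.7 rad and distance between key_shoulder and block_hole below 0.006 m and angle between service_key's own z axis and vertical below 0.15 rad and contact force between service_key and the fingers below 0.1 N and linear speed of service_key below 0.02 m/s); the robot touches nothing.
It fails at once if a bystander (tin, tweezers, sanding stick, loupe) is pushed more than 25 mm (distance of any of pin_tin, tweezers, sanding_stick, loupe from where it was at the start of the episode above 0.025 m).
It fails at once if the key is forced against the extractor with more than 60 N (contact force between service_key and extractor above 60 N).
It fails at once if the gripper pushes or pulls at the extractor with more than 60 N (contact force between the fingers and extractor above 60 N).
It also fails if it takes over 72 s, if anything falls off the work surface, if the arm or the gripper's body presses on something with over 40 N, if the wrist force passes 120 N, or if a joint passes its speed limit or range.

ROBOT

A 6-joint arm with a two-finger parallel gripper is mounted at the origin on a cart in front of the work surface, level with it; the furniture and walls round the work are solid. World frame = base frame: x ahead of the robot, y to its left, z up, the work surface at z = 0. Lengths are in m, angles in rad, forces in N, time in s.
With the tool pointing down it reaches from about 0.425 to 0.95 m from the base axis. Payload 3.5 kg.
Tool frame: the origin (TCP) lies midway between the tips of the shut fingers; the grasp point (between the pads) lies 19 mm behind it (pinch_z is the distance from the TCP to the grasp point, in m); z points along the fingers, y is the direction in which the jaws open and shut (so a half turn about z gives the same grasp; the last joint's range is limited). The gripper opens to 85 mm and grips with 20 to 120 N. Pads are 22 mm wide; open, the fingers measure 114 mm over their backs; the gripper's body (76 mm by 85 mm) begins 54 mm behind the grasp point. The pads swing forward as they close: fully open they stand 13 mm farther back than shut.
Start: joints at [-1.397, 0.286, 1.577, -0, 1.279, -0.15], TCP at [0.215, -0.64, 0.231] pointing down, gripper open.
Joint ranges: [-2.77, 2.77], [-0.9, 2.22], [0.21, 2.48], [-1.53, 4.67], [0.24, 2.81], [-2.84, 2.84]. Speed limits (rad/s): [2.79, 2.79, 3.14, 3.14, 3.14, 3.14].

INTERFACE

Orientations are given as a rotation vector (axis times angle).
In Python, from plant import move_ptp, move_straight, set_joints, grip, hold, solve_ik, read_camera, PlanningError, hand_in, look_for, trace, get_time, get_qpos, get_dq, get_effort, get_ee_pos, get_ee_rot, get_ft_force, get_ft_torque, get_opening, pinch_z gives the robot as it stands. Calls block until the motion is done:
- move_ptp(position, orientation): joint-space move of the TCP to a pose.
- move_straight(position, ori=None, max_speed=0.15, max_force=None): straight line of the TCP; ori=None keeps the orientation; max_speed is the mean speed in m/s. With max_force (N) it stops when the force on the tool has changed by that much, and returns True; else False.
- set_joints(angles): joint-space move.
- grip(opening, newtons=None): opening from 0.0 (shut) to 1.0 (fully open); newtons is the grip in N (None keeps the last); returns when the fingers have stopped.
- hold(seconds).
- solve_ik(position, orientation): joint angles nearest the present ones, or None.
- read_camera(name): name is "scene" or "top" or "wrist"; returns a dict with "frame" (400x640x3 uint8, blue, green, red), "z_map" (400x640 float32, m along the optical axis (not along the pixel's ray), 0 where there is no reading), "camera_matrix" (3x3 intrinsics, pixels), "extrinsics" (4x4, takes a point from camera to world coordinates). Camera axes: x right, y down, z forward; pixel columns grow to the right and rows downward; lengths in m; the calibration is good to about 2 mm. A picture is of the moment at which its call begins.
A pose or a line that the arm cannot do raises PlanningError and nothing moves.
- hand_in(): hands the job in, once; it reports no verdict.
Trained networks look in a picture, given as the dict that the camera call returned (one of the last four; its "shot" number tells which), for a name from the list of things; names that differ only in an ending like _2 or _b are one class to them, and where a whole thing is asked for, a point or a joint stands for the part that bears it (a point fixed in the world has none). Each returns a list of dicts, best first, with "confidence" (0 to 1); they miss things now and then, are a little off and sometimes report something else, mostly with a low value. They report only what shows in the picture. A call takes as long as a camera call. They do not tell look-alikes from the thing itself.
- look_for(picture, target): "xy" ([column, row] in pixels, amid what is visible of it).
- trace(picture, target): "region" (400x640 bool, what is visible of it) and "xy" ([column, row] in pixels, amid what is visible of it).
Readings, each from a call of its own:
- get_time(): time.
- get_qpos(): joint angles.
- get_dq(): joint speeds.
- get_effort(): joint torques, N m.
- get_ee_pos(): TCP position.
- get_ee_rot(): TCP orientation.
- get_ft_force(): force on the tool from outside, world axes, zero at the start.
- get_ft_torque(): the same for the moment, N m.
- get_opening(): opening from 0.0 (shut) to 1.0 (fully open).
Only numpy, scipy, OpenCV 4.12 (cv2) and the standard library are available. Lean on these libraries where they do the work, as an engineer would, in place of code of your own. Each camera call takes 0.05 s, during which the arm holds its last target.

## Working session

There is one attempt and no reset: what is moved stays moved. The work goes in short steps, each a Python script; the robot and the scene stay as the last script left them, time stands still between calls to the robot, and variables do not carry over. Pictures are saved under pics/ and viewed, and the job is handed in when it is done.

```bash
ls; mkdir -p pics
python3 - <<'E'
from plant import *
import cv2
for n in ["scene","top"]:
    p=read_camera(n); cv2.imwrite(f"pics/{n}0.png",p["frame"])
    print(n,p["camera_matrix"].tolist(),p["extrinsics"].round(3).tolist())
print(get_time(),get_ee_rot(),pinch_z if not callable(pinch_z) else pinch_z())
E
```

```text
pics
scene [[512.5957656582267, 0.0, 324.9693315388822], [0.0, 512.5957656582267, 189.20177566908433], [0.0, 0.0, 1.0]] [[-0.797, -0.284, 0.533, -0.142], [-0.603, 0.354, -0.715, 0.936], [0.014, -0.891, -0.453, 0.687], [0.0, 0.0, 0.0, 1.0]]
top [[464.5200643445993, 0.0, 317.6223760353258], [0.0, 464.5200643445993, 202.85291032898917], [0.0, 0.0, 1.0]] [[-0.304, -0.743, 0.596, -0.326], [-0.953, 0.232, -0.197, 0.265], [0.008, -0.628, -0.778, 1.258], [0.0, 0.0, 0.0, 1.0]]
0.1 [-3.09834006e+00 -5.06046735e-01  1.70328351e-05] 0.0187
```

View pics/scene0.png

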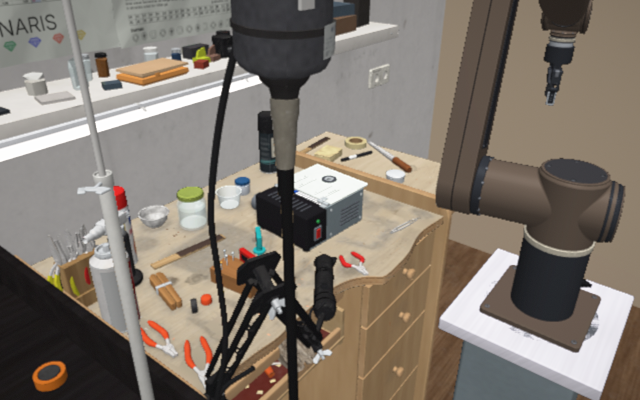

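View pics/top0.png

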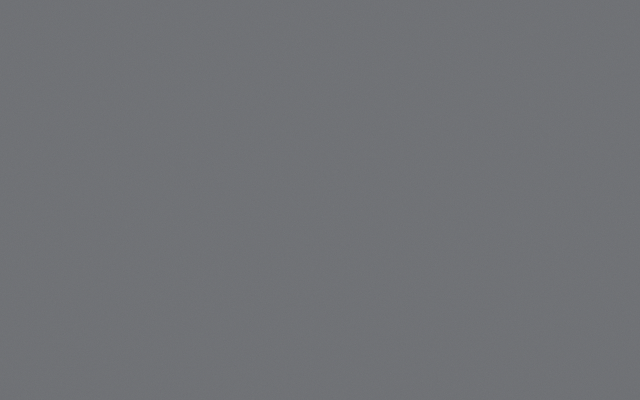

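```bash
cat > h.py <<'E'
from plant import *
import cv2, numpy as np
from scipy.spatial.transform import Rotation as R
def w(p,u,v,z=None):
    """pixel -> world by depth, or by plane z"""
    K=p["camera_matrix"];E=p["extrinsics"]
    r=np.array([(u-K[0,2])/K[0,0],(v-K[1,2])/K[1,1],1.])
    if z is None:
        d=p["z_map"][int(round(v)),int(round(u))]; return E[:3,:3]@(r*d)+E[:3,3]
    d=E[:3,:3]@r; return E[:3,3]+d*(z-E[2,3])/d[2]
def proj(p,X):
    E=p["extrinsics"];c=E[:3,:3].T@(np.asarray(X)-E[:3,3]);q=p["camera_matrix"]@c;return q[:2]/q[2]
def cloud(p,m=None):
    K=p["camera_matrix"];E=p["extrinsics"];z=p["z_map"]
    v,u=np.nonzero((z>0)&(m if m is not None else True)); d=z[v,u]
    P=np.c_[(u-K[0,2])/K[0,0]*d,(v-K[1,2])/K[1,1]*d,d]
    return P@E[:3,:3].T+E[:3,3]
def save(p,name,crop=None,s=1):
    f=p["frame"]
    if crop: a,b,c,d=crop; f=f[b:d,a:c]
    if s!=1: f=cv2.resize(f,None,fx=s,fy=s,interpolation=cv2.INTER_CUBIC)
    cv2.imwrite("pics/"+name,f)
E
python3 - <<'E'
from h import *
p=read_camera("scene")
for n in ["service_key","extractor","bur_block","pin_tin","cutters_red","tweezers","sanding_stick","loupe","latch_face","panel_lip"]:
    for d in look_for(p,n)[:4]:
        u,v=d["xy"]; print(n,round(d["confidence"],2),np.round(d["xy"]),w(p,u,v).round(3))
save(p,"s_crop.png",(140,120,460,330),2.5)
q=read_camera("wrist");save(q,"w0.png");print(q["extrinsics"].round(3).tolist(),q["camera_matrix"].tolist())
E
```

```text
extractor 0.81 [315. 206.] [0.515 0.094 0.099]
bur_block 0.72 [228. 275.] [0.539 0.356 0.038]
cutters_red 0.76 [361. 265.] [0.363 0.119 0.01 ]
cutters_red 0.72 [327. 184.] [ 0.555 -0.007  0.104]
tweezers 0.48 [395. 228.] [ 0.387 -0.075  0.004]
sanding_stick 0.59 [185. 255.] [0.708 0.335 0.007]
latch_face 0.81 [325. 183.] [ 0.564 -0.012  0.104]
panel_lip 0.8 [325. 185.] [0.557 0.    0.104]
[[0.319, -0.898, -0.304, 0.292], [-0.948, -0.302, -0.102, -0.613], [-0.0, 0.32, -0.947, 0.375], [0.0, 0.0, 0.0, 1.0]] [[290.272553072695, 0.0, 321.3706082680905], [0.0, 290.272553072695, 198.03755546925206], [0.0, 0.0, 1.0]]
```

View pics/s_crop.png

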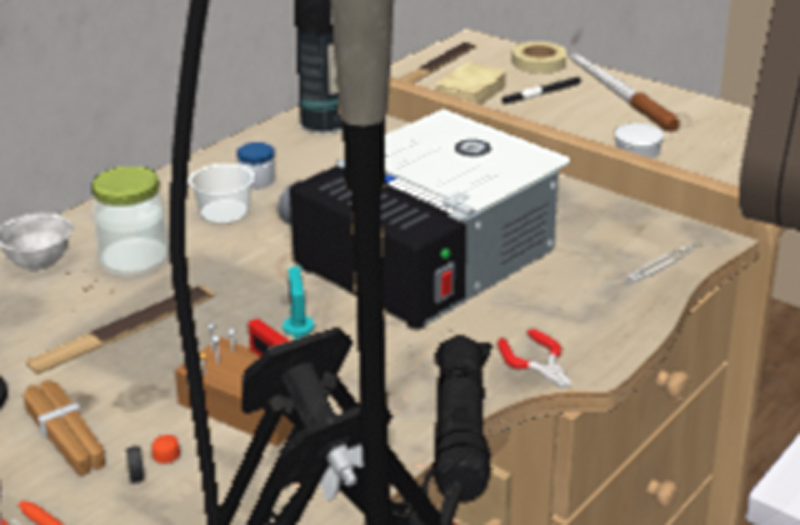

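View pics/w0.png

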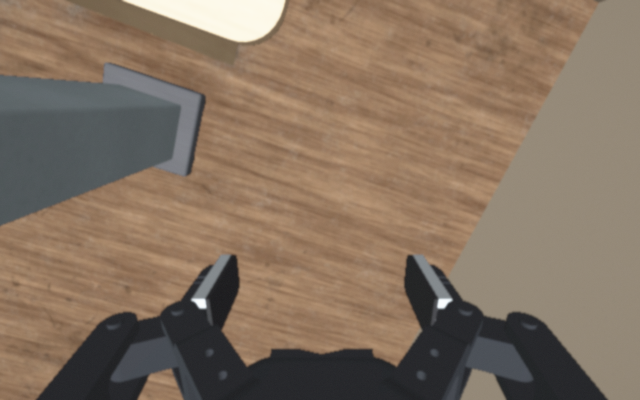

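Run:
```python
from h import *
p=read_camera("scene")
for u,v in [(285,30),(285,110),(289,200),(289,300),(262,270),(325,290),(318,350),(215,200),(110,250),(268,150),(246,254),(259,240),(330,179),(460,190)]:
    print(u,v,w(p,u,v).round(3), p["z_map"][v,u])
q=read_camera("top"); print(np.unique(q["z_map"].round(2))[:10])
```

```text
285 30 [0.098 0.664 0.624] 0.3507606
285 110 [0.114 0.647 0.56 ] 0.40034303
289 200 [0.109 0.65  0.483] 0.43048963
289 300 [0.11  0.652 0.378] 0.4769442
262 270 [0.19  0.605 0.349] 0.5668312
325 290 [0.294 0.347 0.112] 0.9134634
318 350 [0.232 0.447 0.084] 0.82250774
215 200 [ 0.867  0.101 -0.001] 1.4462371
110 250 [0.302 0.713 0.386] 0.53277564
268 150 [ 0.869 -0.124  0.079] 1.5721757
246 254 [0.51  0.329 0.089] 1.0523419
259 240 [0.552 0.248 0.065] 1.1432492
330 179 [ 0.569 -0.038  0.103] 1.3394982
460 190 [0.17  0.091 0.25 ] 0.9684237
[0.   0.06 0.07 0.08 0.09 0.1  0.11 0.12 0.13 0.14]
```

```bash
cat >> h.py <<'E'
def down(yaw):
    c,s=np.cos(yaw),np.sin(yaw)
    return R.from_matrix(np.array([[c,s,0],[s,-c,0],[0,0,-1.]])).as_rotvec()   # tool x=(c,s,0), y=(s,-c,0)
E
python3 - <<'E'
from h import *
move_ptp([0.215,-0.64,0.40],get_ee_rot())
move_ptp([0.48,0.15,0.46],down(0.0))
print(get_time(),get_qpos().round(2))
p=read_camera("wrist");save(p,"w1.png")
np.save("w1z.npy",p["z_map"])
for n in ["service_key","bur_block","pin_tin","cutters_red","tweezers","sanding_stick","loupe","latch_face","panel_lip","extractor"]:
    for d in look_for(p,n)[:4]:
        u,v=d["xy"]; print(n,round(d["confidence"],2),np.round(d["xy"]),w(p,u,v).round(3))
E
```

```text
4.4417 [ 0.1  -0.18  1.66 -0.    1.66  1.67]
service_key 0.71 [278.  95.] [0.57  0.225 0.071]
service_key 0.7 [227. 132.] [0.507 0.318 0.077]
service_key 0.36 [234.   7.] [0.717 0.304 0.008]
bur_block 0.65 [232. 105.] [0.553 0.316 0.036]
pin_tin 0.65 [568. 116.] [ 0.532 -0.324  0.024]
pin_tin 0.4 [422.  91.] [ 0.575 -0.012  0.107]
cutters_red 0.84 [335. 189.] [0.379 0.121 0.001]
sanding_stick 0.67 [236.   6.] [0.718 0.3   0.009]
sanding_stick 0.53 [569. 116.] [ 0.532 -0.323  0.026]
loupe 0.71 [497.  61.] [ 0.63  -0.18   0.005]
latch_face 0.76 [421.  86.] [ 0.582 -0.01   0.106]
panel_lip 0.78 [417.  90.] [ 0.576 -0.004  0.105]
extractor 0.91 [391.  85.] [0.584 0.038 0.106]
extractor 0.48 [225. 129.] [0.514 0.317 0.086]
```

View pics/w1.png

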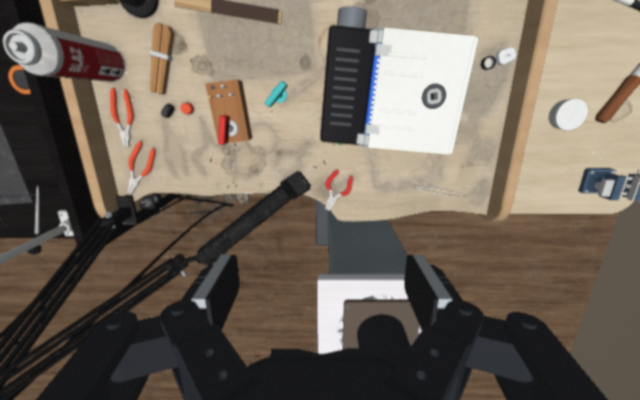

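Run:
```python
from h import *
import pickle
move_ptp([0.50,-0.01,0.32],down(0.0))
p=read_camera("wrist");save(p,"w2.png");pickle.dump(p,open("w2.pkl","wb"))
for n in ["latch_face","panel_lip"]:
    for d in look_for(p,n)[:2]:
        u,v=d["xy"]; print(n,round(d["confidence"],2),np.round(d["xy"]),w(p,u,v).round(3))
move_ptp([0.46,0.32,0.24],down(0.0))
p=read_camera("wrist");save(p,"w3.png");pickle.dump(p,open("w3.pkl","wb"))
for n in ["service_key","bur_block"]:
    for d in look_for(p,n)[:2]:
        u,v=d["xy"]; print(n,round(d["confidence"],2),np.round(d["xy"]),w(p,u,v).round(3))
print(get_time())
```

```text
latch_face 0.68 [324. 102.] [ 0.58  -0.012  0.104]
panel_lip 0.74 [ 82. 155.] [0.511 0.317 0.073]
panel_lip 0.59 [320. 100.] [ 0.582 -0.007  0.104]
service_key 0.87 [315. 130.] [0.513 0.326 0.09 ]
service_key 0.79 [404.  69.] [0.571 0.238 0.071]
7.4417
```

View pics/w2.png

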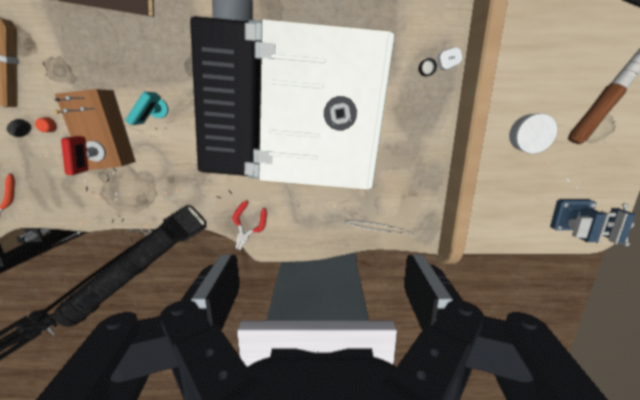

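View pics/w3.png

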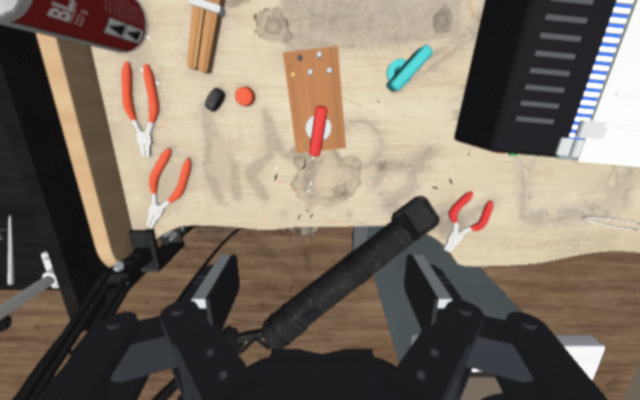

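Run:
```python
from h import *
import pickle
p=pickle.load(open("w3.pkl","rb"))
f=p["frame"].astype(int)
red=((f[...,2]>140)&(f[...,1]<70)&(f[...,0]<70)).astype(np.uint8); m=np.zeros_like(red);m[80:170,290:350]=1
red=(red*m)>0
P=cloud(p,red); print("red n",len(P),P[:,2].min(),P[:,2].max(), np.percentile(P[:,2],[50,90]))
T=P[P[:,2]>np.median(P[:,2][P[:,2]>0.075])-0.006]
T=T[T[:,2]>0.08]
r=cv2.minAreaRect((T[:,:2]*1000).astype(np.float32));print("paddle",r,T.mean(0))
c=T[:,:2]-T[:,:2].mean(0);u,s,vt=np.linalg.svd(c,full_matrices=False);print("dir",vt[0],np.degrees(np.arctan2(vt[0][1],vt[0][0])))
# block top
m=np.zeros((400,640),bool);m[35:165,270:360]=1
B=cloud(p,m);B=B[(B[:,2]>0.030)&(B[:,2]<0.042)]
print("block",cv2.minAreaRect((B[:,:2]*1000).astype(np.float32)),np.median(B[:,2]))
# black stick
m=np.zeros((400,640),bool);m[195:340,260:440]=1
S=cloud(p,m);S=S[(S[:,2]>0.02)&(S[:,2]<0.3)];print("stick",S.min(0),S.max(0))
save(p,"w3c.png",(260,30,460,170),4)
q=pickle.load(open("w2.pkl","rb"))
save(q,"w2c.png",(180,10,410,200),3.4)
m=np.zeros((400,640),bool);m[10:200,180:420]=1
C=cloud(q,m);print("panel z",np.percentile(C[(C[:,2]>0.095)][:,2],[5,50,95]))
g=q["frame"].min(2)>200
P=cloud(q,m&g);P=P[(P[:,2]>0.095)&(P[:,2]<0.112)]
rr=cv2.minAreaRect((P[:,:2]*1000).astype(np.float32));print("panel",rr,cv2.boxPoints(rr).tolist(),np.median(P[:,2]))
# dark latch ring
d=(cv2.cvtColor(q["frame"],cv2.COLOR_BGR2GRAY)<150); mm=np.zeros_like(d);mm[85:140,315:365]=1
n,l,st,ce=cv2.connectedComponentsWithStats((d&mm).astype(np.uint8))
for i in range(1,n):
    print(st[i],ce[i],w(q,*ce[i],z=0.107))
```

```text
red n 123 0.08778330047351823 0.09138535159458777 [0.08938252 0.09045501]
paddle ((512.791748046875, 323.85009765625), (10.380291938781738, 46.436954498291016), 81.4373779296875) [0.51111265 0.3212446  0.08942415]
dir [-0.98635101  0.16465624] 170.52273489330986
block ((539.2330932617188, 326.812255859375), (110.37205505371094, 60.151119232177734), 6.108603000640869) 0.036866217393425105
stick [0.26260341 0.17113018 0.03494301] [0.47153265 0.3970555  0.29470341]
panel z [0.0978088  0.10503953 0.10765179]
panel ((569.0540161132812, -8.792320251464844), (143.31639099121094, 180.22433471679688), 85.18675994873047) [[473.2469482421875, -72.63667297363281], [652.835693359375, -87.75895690917969], [664.861083984375, 55.052032470703125], [485.2723388671875, 70.17431640625]] 0.10557467617426128
[324  96  33  34 571] [339.89316988 112.49912434] [ 0.5682047 -0.0307292  0.107    ]
[335 108  11  11 109] [339.83486239 113.00917431] [ 0.56762495 -0.03067262  0.107     ]
```

View pics/w3c.png

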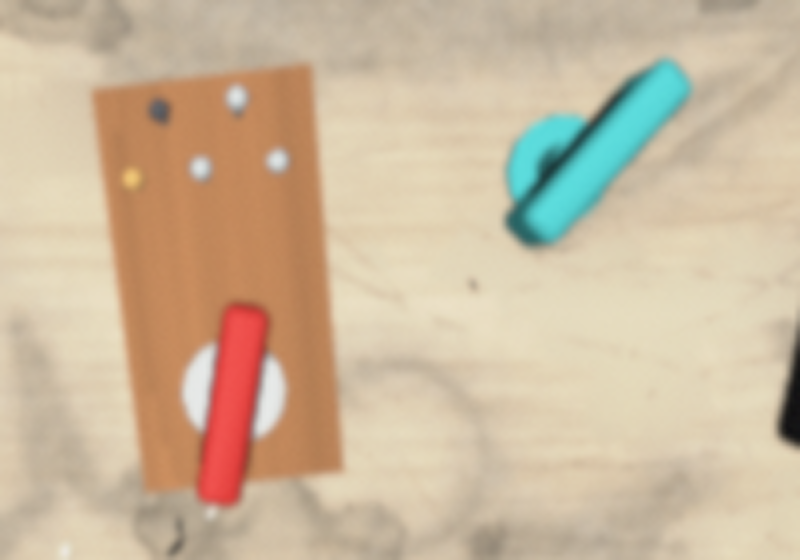

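View pics/w2c.png

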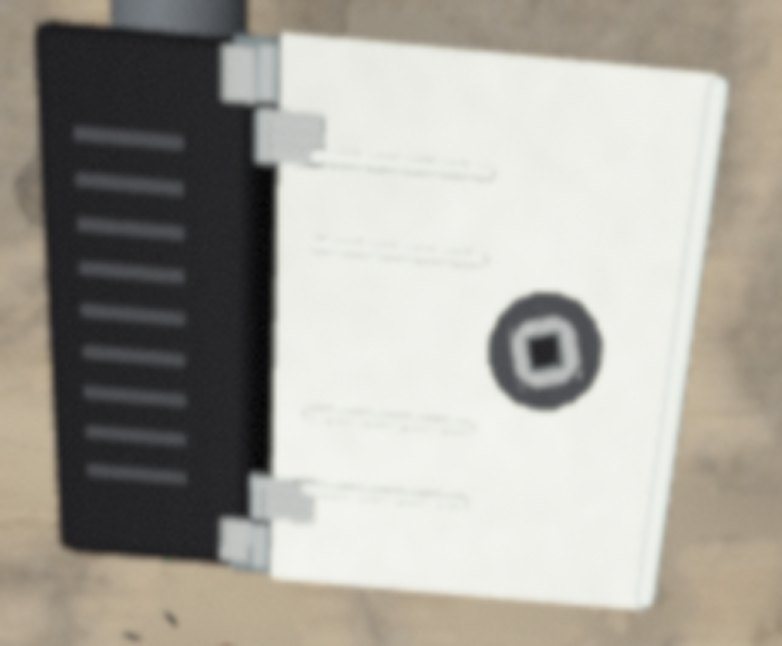

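Run:
```python
from h import *
import pickle
p=pickle.load(open("w3.pkl","rb"))
for u,v in [(425,205),(410,215),(360,260),(300,310)]: print(w(p,u,v).round(3))
yaw=-0.155
c=np.array([0.512,0.323])
grip(0.6,70)
move_ptp([*c,0.16],down(yaw))
q=read_camera("wrist");save(q,"w4.png");pickle.dump(q,open("w4.pkl","wb"))
f=q["frame"].astype(int)
red=((f[...,2]>140)&(f[...,1]<80)&(f[...,0]<80))
P=cloud(q,red);P=P[(P[:,2]>0.08)&(P[:,2]<0.1)]
print(len(P),cv2.minAreaRect((P[:,:2]*1000).astype(np.float32)),P.mean(0),get_ee_pos(),get_time())
```

```text
[0.417 0.19  0.041]
[0.408 0.211 0.052]
[0.365 0.275 0.085]
[0.311 0.345 0.106]
787 ((512.7171020507812, 324.364501953125), (11.39065170288086, 47.616519927978516), 81.60008239746094) [0.51357078 0.323867   0.08942988] [0.51210686 0.32338071 0.16125815] 8.3917
```

View pics/w4.png

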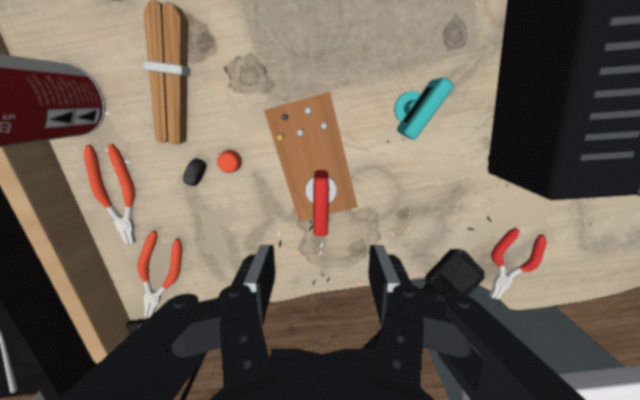

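Run:
```python
from h import *
import pickle
q=pickle.load(open("w4.pkl","rb"))
m=np.zeros((400,640),bool);m[85:230,255:365]=1
B=cloud(q,m);B=B[(B[:,2]>0.030)&(B[:,2]<0.042)]
r=cv2.minAreaRect((B[:,:2]*1000).astype(np.float32));print("block",r)
print(move_straight([0.5130,0.3241,0.056],ori=down(-0.147),max_speed=0.1,max_force=15))
print(get_ee_pos())
grip(0.0,70); print(get_opening(),get_ft_force())
move_straight([0.5130,0.3241,0.150],max_speed=0.12)
q=read_camera("wrist");save(q,"w5.png");print(get_opening(),get_ft_force(),get_time())
pickle.dump(q,open("w5.pkl","wb"))
```

```text
block ((539.1175537109375, 326.8565979003906), (110.5921630859375, 60.14244079589844), 6.0667901039123535)
False
[0.51368827 0.32442579 0.05694803]
0.12902372525421485 [-0.03205552 -0.90199684  2.941162  ]
0.13009545521669108 [ 0.23626063  0.02471261 -1.48462598] 11.0
```

View pics/w5.png

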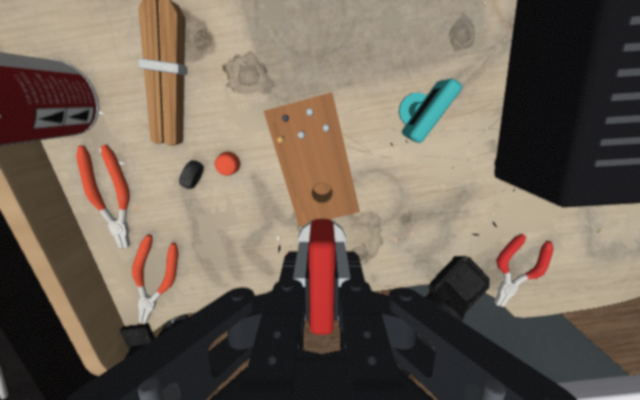

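Run:
```python
from h import *
import pickle
p=pickle.load(open("w5.pkl","rb"))
save(p,"w5c.png",(250,90,390,340),2.4)
print("hole px",w(p,321,191,0.036))
g=cv2.cvtColor(p["frame"],cv2.COLOR_BGR2GRAY)
move_ptp([0.513,0.26,0.21],down(-0.1))
move_ptp([0.505,-0.03,0.20],down(-0.084))
q=read_camera("wrist");save(q,"w6.png");pickle.dump(q,open("w6.pkl","wb"))
print(get_time(),get_ee_pos(),R.from_rotvec(get_ee_rot()).as_matrix().round(3).tolist())
u,v=proj(q,[0.568,-0.0307,0.107]);print(u,v)
u,v=int(u),int(v)
save(q,"w6c.png",(u-60,v-45,u+60,v+45),6)
```

```text
hole px [0.51359608 0.32434369 0.036     ]
12.6083 [ 0.5051445  -0.0287821   0.19966716] [[0.997, -0.082, -0.0], [-0.082, -0.997, 0.001], [-0.001, -0.001, -1.0]]
317.84502178136154 124.23084440420408
```

View pics/w6.png

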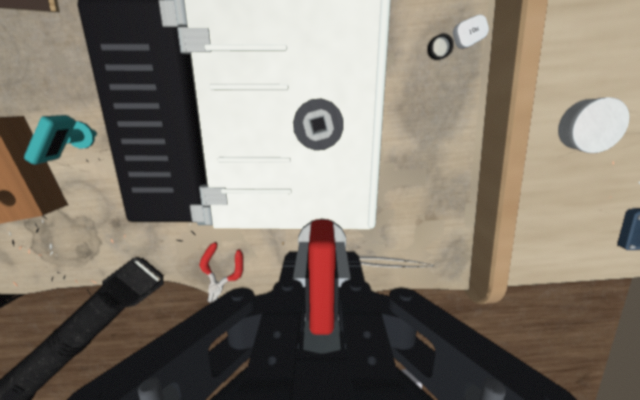

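View pics/w6c.png

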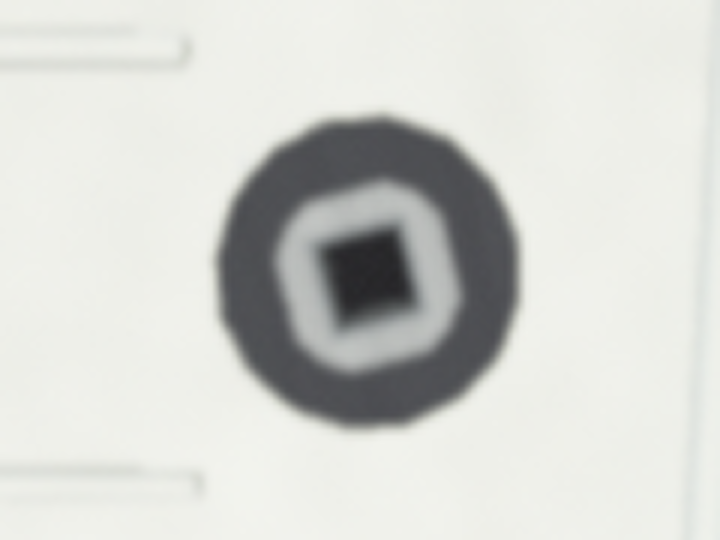

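View pics/w5c.png

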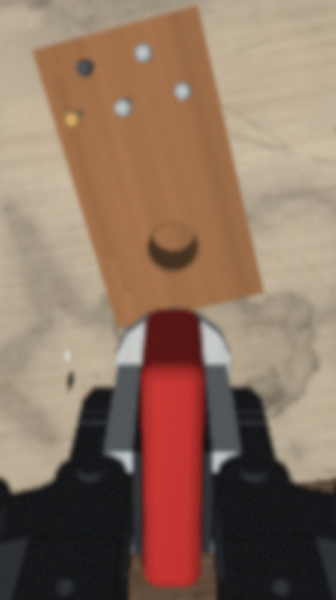

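Run:
```python
from h import *
import pickle
q=pickle.load(open("w6.pkl","rb"))
T=np.array([0.5051445,-0.0287821,0.19966716]);M=R.from_rotvec(down(-0.084)).as_matrix()
M=np.array([[0.9966,-0.082,0],[-0.082,-0.9966,0.001],[-0.001,-0.001,-1.0]])
f=q["frame"].astype(int)
red=((f[...,2]>90)&(f[...,1]<90)&(f[...,0]<90));red[:, :290]=0;red[:,350:]=0;red[:210]=0
P=(cloud(q,red)-T)@M
print(len(P)); print("tool z pct",np.percentile(P[:,2],[1,20,50,80,99]))
A=P[P[:,2]<-0.026]
print("top face tool x range",np.percentile(A[:,0],[0.5,99.5]),"y",np.percentile(A[:,1],[.5,50,99.5]),"z",np.median(A[:,2]))
B=P[P[:,2]>-0.022]; print("front",np.median(B,0),len(B))
# shoulder disc light pixels
# socket corners
cs=[(315,243),(400,222),(415,305),(335,332)]
W=np.array([w(q,257+a/6,79+b/6,0.106)[:2] for a,b in cs]);print(W.mean(0))
for i in range(4):
    d=W[(i+1)%4]-W[i];print(np.linalg.norm(d),np.degrees(np.arctan2(d[1],d[0]))%90)
print("ring",w(q,257+368/6,79+272/6,0.107))
g=cv2.cvtColor(q["frame"],cv2.COLOR_BGR2GRAY)
m=np.zeros_like(g);m[90:160,285:355]=1
n,l,st,ce=cv2.connectedComponentsWithStats(((g<150)*m).astype(np.uint8))
cn,_=cv2.findContours(((g<150)*m).astype(np.uint8),cv2.RETR_EXTERNAL,cv2.CHAIN_APPROX_NONE)
c=max(cn,key=cv2.contourArea);e=cv2.fitEllipse(c);print(e,w(q,*e[0],0.107))
P=cloud(q,(m>0)&(g<120));print("latch z",np.median(P[:,2]))
```

```text
2424
tool z pct [-0.03477852 -0.03324276 -0.03265977 -0.03192754 -0.00796226]
top face tool x range [-0.02485962  0.0236219 ] y [-0.00621465 -0.00056149  0.00518089] z -0.03268621542964659
front [ 0.02226794 -0.00436383 -0.00805265] 50
[ 0.56733795 -0.03078448]
0.011477272386034599 8.706189250816081
0.010818840597400308 6.068901914739087
0.011233249613288535 13.606054103423702
0.011768787749545526 7.670449333136016
ring [ 0.56789013 -0.0310774   0.107     ]
((317.8729553222656, 123.9839859008789), (49.08937072753906, 50.48094940185547), 0.8662373423576355) [ 0.56818685 -0.0307382   0.107     ]
latch z 0.10851677346784368
```

Run:
```python
from h import *
import pickle
t=np.array([0.5689,-0.0311])
print(get_ee_pos())
move_ptp([*t,0.165],down(0.157)); hold(0.15)
e=get_ee_pos();print(e,get_ft_force()); 
q=read_camera("wrist");save(q,"w7.png",(220,100,420,350),2.4)
hit=move_straight([*t,0.128],max_speed=0.04,max_force=6)
print(hit,get_ee_pos(),get_ft_force(),get_ft_torque(),get_time())
```

```text
[ 0.5051445  -0.0287821   0.19966716]
[ 0.56876445 -0.03039956  0.16562526] [ 0.03957603 -0.67920469 -1.08639044]
False [ 0.56920196 -0.03115698  0.12849256] [-0.55349212  0.34224267  1.18352025] [ 0.02894002  0.13961691 -0.01246952] 14.275
```

View pics/w7.png

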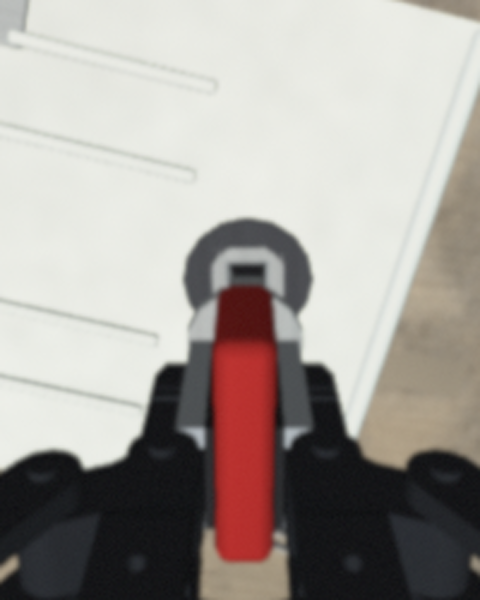

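Run:
```python
from h import *
e=get_ee_pos();print(e)
hit=move_straight([0.5692,-0.0312,0.122],max_speed=0.02,max_force=8)
print(hit,get_ee_pos(),get_ft_force(),get_ft_torque())
hold(0.2);print(get_ee_pos(),get_ft_force(),get_time(),get_opening())
q=read_camera("wrist");save(q,"w8.png",(220,100,420,350),2.4)
```

```text
[ 0.56920196 -0.03115698  0.12849256]
True [ 0.56935748 -0.0312676   0.12757878] [-1.53859599  0.60164028  5.14549092] [ 0.07132871  0.31394647 -0.01982697]
[ 0.56933477 -0.03124816  0.12753197] [-1.1860366   0.60626973  5.19192347] 14.7 0.12616014415290097
```

View pics/w8.png

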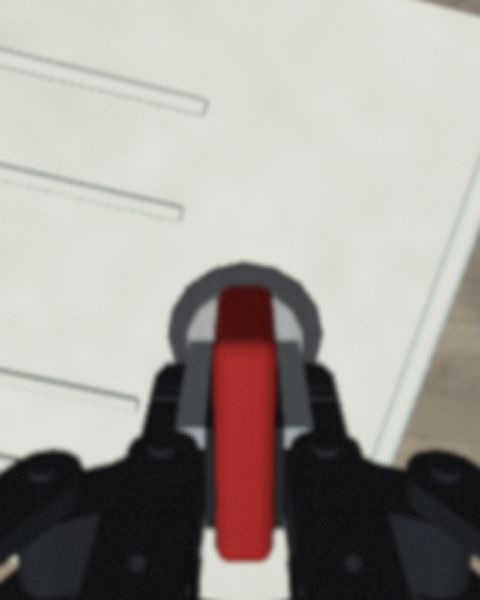

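Run:
```python
from h import *
A=np.array([0.5687,-0.0313]);o=0.0006
y=0.157
while y<1.50:
    y=min(y+0.17,1.50)
    move_ptp([A[0]+o*np.cos(y),A[1]+o*np.sin(y),0.1272],down(y))
    F=get_ft_force();Tq=get_ft_torque()
    print(round(y,2),get_ee_pos().round(4),F.round(1),Tq.round(2),get_time())
    if np.linalg.norm(F)>30 or abs(Tq[2])>1: print("STOP");break
M=R.from_rotvec(get_ee_rot()).as_matrix();print(np.arctan2(M[1,0],M[0,0]))
```

```text
0.33 [ 0.5691 -0.0313  0.1276] [-3.3 -1.3  4.9] [-0.06  0.64 -0.01] 15.0333
0.5 [ 0.5689 -0.0313  0.1276] [-2.8 -0.5  5.6] [-0.14  0.71 -0.04] 15.3167
0.67 [ 0.5688 -0.0313  0.1275] [-3.  -0.8  5.3] [-0.2   0.68  0.  ] 15.6
0.84 [ 0.5688 -0.0313  0.1276] [-3.8 -0.3  5.3] [-0.24  0.68 -0.08] 15.8833
1.01 [ 0.5688 -0.0313  0.1276] [-2.8 -0.9  4.8] [-0.27  0.63 -0.07] 16.1667
1.18 [ 0.5688 -0.0314  0.1276] [-2.4 -2.2  5.1] [-0.36  0.61 -0.04] 16.45
1.35 [ 0.5688 -0.0314  0.1276] [-3.  -2.7  5.8] [-0.49  0.57  0.02] 16.7333
1.5 [ 0.5688 -0.0314  0.1276] [-2.8 -2.8  5. ] [-0.48  0.59 -0.04] 17.0083
1.4941231702832587
```

Run:
```python
from h import *
q=read_camera("wrist");save(q,"w9.png",(170,60,470,350),2)
print(get_opening(),get_effort().round(2))
A=np.array([0.5687,-0.0313])
for y in [1.56,1.62]:
    move_ptp([A[0],A[1]+0.0006,0.1272],down(y));hold(0.1)
    print(get_ft_torque(),get_ft_force()); M=R.from_rotvec(get_ee_rot()).as_matrix();print(np.arctan2(M[1,0],M[0,0]))
    if abs(get_ft_torque()[2])>0.5: break
q=read_camera("wrist");save(q,"w10.png",(170,60,470,350),2)
```

```text
0.12963888590865763 [  1.53 -30.43 -25.15   0.7   -0.63  -0.06]
[-0.54503538  0.54122475 -0.07340572] [-2.38623771 -3.26207253  5.04713268]
1.5538759644248525
[-0.56658258  0.54853282 -0.06888053] [-3.26035495 -3.12172298  4.70087032]
1.6138886332793687
```

View pics/w10.png

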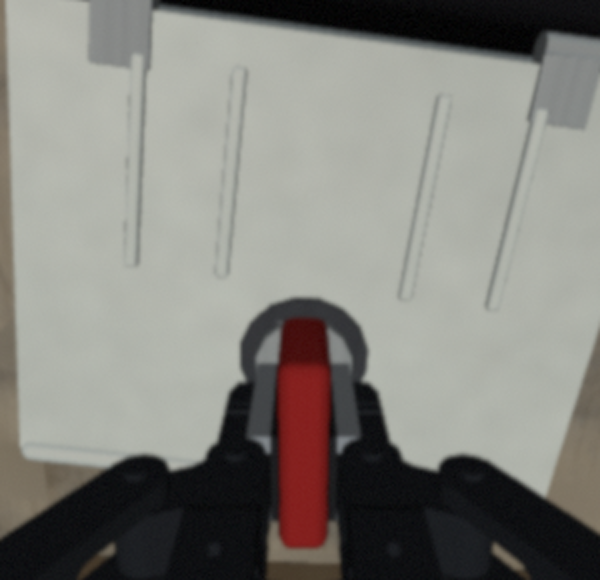

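Run:
```python
from h import *
A=np.array([0.5688,-0.0308])
move_ptp([*A,0.1276],down(1.53))
print(move_straight([*A,0.165],max_speed=0.05,max_force=20),get_ee_pos(),get_ft_force())
move_straight([*A,0.20],max_speed=0.12)
q=read_camera("wrist");save(q,"w11.png");print(get_opening(),get_time(),get_ft_force())
import pickle;pickle.dump(q,open("w11.pkl","wb"))
for n in ["latch_face"]:
    for d in look_for(q,n)[:2]: print(d)
P=cloud(q);P=P[(P[:,2]>0.08)&(P[:,2]<0.13)&(q["z_map"][q["z_map"]>0]>0.1)]
x=np.array([.084,.9965]);h=np.array([0.5764,0.067])
s=-(P[:,:2]-h)@x
ang=np.polyfit(s[(s>0.01)&(s<0.14)],P[(s>0.01)&(s<0.14)][:,2],1);print(ang)
```

```text
False [ 0.56851851 -0.03052413  0.16470082] [-0.25402535 -0.38692255 -0.78325839]
0.1282933002448314 19.45 [-0.45967264 -0.73330415 -1.43322873]
{'xy': [323.0, 160.4], 'confidence': 0.85}
[0.0520256  0.10502454]
```

View pics/w11.png

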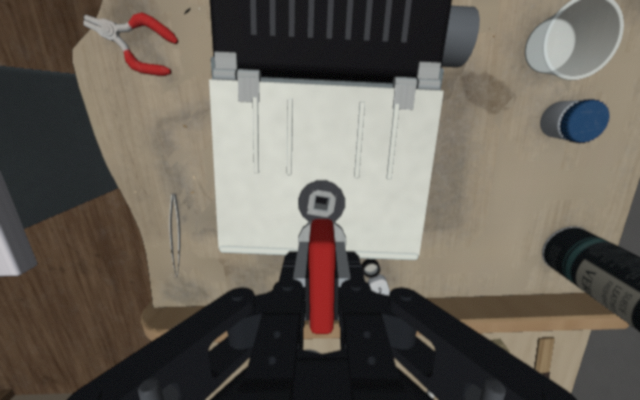

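Run:
```python
from h import *
import pickle
t=[0.5123,0.3239]
move_ptp([0.53,0.20,0.21],down(0.5))
move_ptp([*t,0.13],down(-0.147)); hold(0.1)
print(get_ee_pos())
q=read_camera("wrist");save(q,"w12.png",(220,100,420,350),2.4);pickle.dump(q,open("w12.pkl","wb"))
P=cloud(q);P=P[(P[:,2]>0.030)&(P[:,2]<0.042)&(abs(P[:,0]-.54)<.07)&(abs(P[:,1]-.325)<.05)]
r=cv2.minAreaRect((P[:,:2]*1000).astype(np.float32));print("block",r)
hit=move_straight([*t,0.0575],max_speed=0.06,max_force=8)
print(hit,get_ee_pos(),get_ft_force(),get_time())
```

```text
[0.5133612  0.32316895 0.13099745]
block ((539.31396484375, 326.85638427734375), (110.310546875, 60.11608123779297), 6.099210262298584)
False [0.512733   0.32408646 0.05812982] [ 0.45700234 -0.05531526 -0.01592486] 23.1417
```

View pics/w12.png

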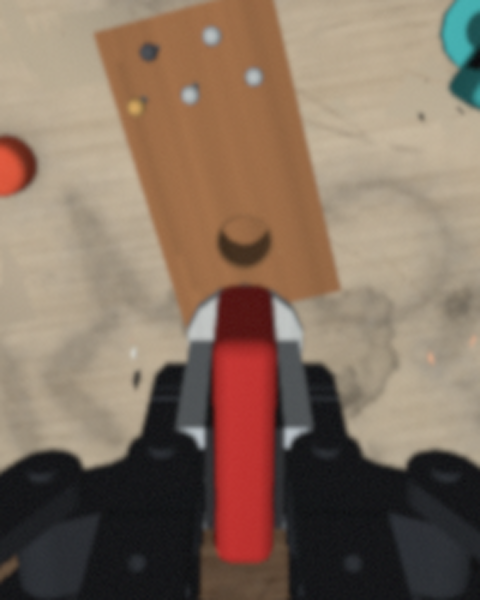

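In the hole without resistance. Now seat it, release, and look; also check IK for the lip push.

Run:
```python
from h import *
import pickle
t=[0.5123,0.3239]
hit=move_straight([*t,0.054],max_speed=0.03,max_force=6)
print(hit,get_ee_pos(),get_ft_force())
grip(0.5); print(get_opening())
move_straight([*t,0.16],max_speed=0.15)
q=read_camera("wrist");save(q,"w13.png");pickle.dump(q,open("w13.pkl","wb"))
f=q["frame"].astype(int)
red=((f[...,2]>140)&(f[...,1]<80)&(f[...,0]<80))
P=cloud(q,red);P=P[(P[:,2]>0.08)&(P[:,2]<0.1)]
print(len(P),cv2.minAreaRect((P[:,:2]*1000).astype(np.float32)),P.mean(0),get_time())
# IK
xe=np.array([.084,.9965,0]);ye=np.array([-.9965,.084,0]);H=np.array([0.5764,0.067,0.10])
def lip(phi): return H+145e-3*(-np.cos(phi)*xe+np.sin(phi)*np.array([0,0,1]))
for sg in (1,-1):
  for sig in (30,40,60,90):
    s=np.radians(sig);z=np.cos(s)*xe-np.sin(s)*np.array([0,0,1]);y=sg*ye;x=np.cross(y,z)
    o=R.from_matrix(np.c_[x,y,z]).as_rotvec()
    for phi in (0,.8,1.6):
        k=solve_ik(lip(phi),o);print(sg,sig,phi,None if k is None else np.round(k,2))
```

```text
True [0.51334838 0.32438413 0.05665204] [-0.86128904 -0.38354383  3.3131592 ]
0.5015398324241832
766 ((512.8372802734375, 324.9945068359375), (10.9126615524292, 47.478816986083984), 80.23736572265625) [0.51401487 0.3245552  0.08960566] 24.6583
1 30 0 [-0.66  0.49  1.84  0.82  1.57  2.23]
1 30 0.8 [-0.59  0.3   1.86  0.86  1.64  2.39]
1 30 1.6 [-0.43  0.19  1.91  0.95  1.57  2.52]
1 40 0 [-0.62  0.41  1.86  0.72  1.45  2.29]
1 40 0.8 [-0.56  0.24  1.86  0.75  1.55  2.45]
1 40 1.6 [-0.39  0.14  1.89  0.82  1.49  2.6 ]
1 60 0 [-0.52  0.29  1.9   0.5   1.23  2.47]
1 60 0.8 [-0.45  0.14  1.87  0.5   1.37  2.62]
1 60 1.6 [-0.27  0.07  1.86  0.53  1.35  2.8 ]
1 90 0 None
1 90 0.8 None
1 90 1.6 None
-1 30 0 [-0.66  0.49  1.84  0.82  1.57 -0.91]
-1 30 0.8 [-0.59  0.3   1.86  0.86  1.64 -0.76]
-1 30 1.6 [-0.43  0.19  1.91  0.95  1.57 -0.62]
-1 40 0 [-0.62  0.41  1.86  0.72  1.45 -0.85]
-1 40 0.8 [-0.56  0.24  1.86  0.75  1.55 -0.69]
-1 40 1.6 [-0.39  0.14  1.89  0.82  1.49 -0.54]
-1 60 0 [-0.52  0.29  1.9   0.5   1.23 -0.67]
-1 60 0.8 [-0.45  0.14  1.87  0.5   1.37 -0.53]
-1 60 1.6 [-0.27  0.07  1.86  0.53  1.35 -0.34]
-1 90 0 [-0.31  0.2   1.94  0.    1.   -0.23]
-1 90 0.8 [-0.24  0.08  1.87  0.    1.2  -0.15]
-1 90 1.6 [-0.05  0.07  1.8   0.    1.27  0.03]
```

View pics/w13.png

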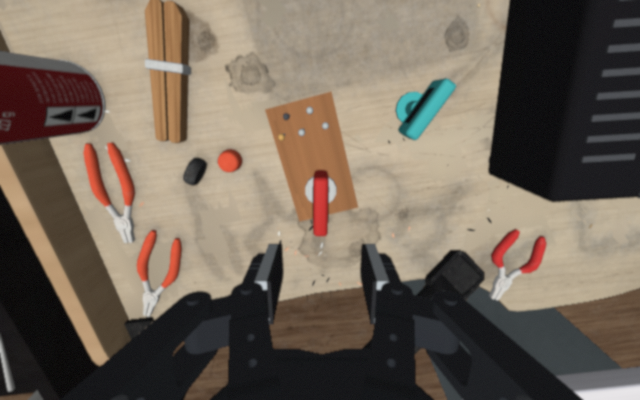

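```bash
cat >> h.py <<'E'
xe=np.array([.084,.9965,0]);ye=np.array([-.9965,.084,0]);H=np.array([0.5764,0.067,0.10]);Z=np.array([0,0,1.])
def lip(phi): return H+145e-3*(-np.cos(phi)*xe+np.sin(phi)*Z)+.002*(np.sin(phi)*xe+np.cos(phi)*Z)
def tool(sig):
    z=np.cos(sig)*xe-np.sin(sig)*Z;y=-ye;x=np.cross(y,z);return x,z,R.from_matrix(np.c_[x,y,z]).as_rotvec()
E
python3 - <<'E'
from h import *
x,z,o=tool(np.radians(40)); L=lip(0.052);print(L)
a=L-x*.022-z*.08;b=L-x*.022+z*.014;print(a,b)
print(solve_ik(a,o),solve_ik(b,o))
grip(0.0)
move_straight([0.5123,0.3239,0.28],max_speed=0.3)
move_ptp([0.54,-0.14,0.30],o)
move_ptp(a,o)
hold(0.1);print(get_ee_pos(),get_time(),get_opening())
q=read_camera("wrist");save(q,"w14.png")
s=read_camera("scene");save(s,"s2.png",(200,80,460,280),3)
E
```

```text
[ 0.5642452 -0.0771936  0.1095339]
[ 0.55790951 -0.1523545   0.14410278] [ 0.56395819 -0.08059835  0.08368074]
[-0.72191432  0.40468267  1.77244581  0.66298068  1.57933916 -0.84969748] [-0.62501029  0.44226969  1.8576012   0.72437864  1.43637091 -0.86958852]
[ 0.55929249 -0.15322673  0.14691403] 28.85 0.0024043906724388452
```

View pics/w14.png

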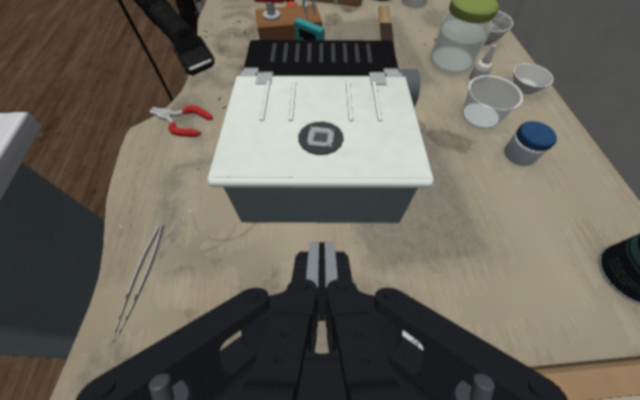

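View pics/s2.png

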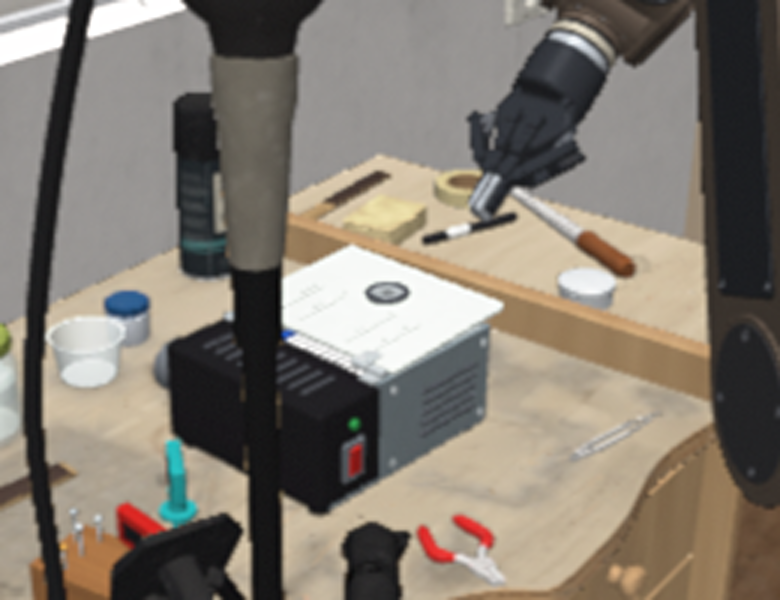

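Run:
```python
from h import *
import pickle
q=pickle.load(open("w11.pkl","rb"))
print(w(q,370,268),w(q,378,287))
q=read_camera("wrist"); P=w
import pickle as pk
q0=pk.load(open("w11.pkl","rb"))
for u,v in [(370,268),(378,287)]: print(proj(q,w(q0,u,v)))
print(get_ee_pos(),get_ft_force())
```

```text
[ 0.62702477 -0.16040708  0.00958078] [ 0.63727474 -0.18688776  0.01443916]
[393.47522597 308.41793863]
[412.09711456 337.2881474 ]
[ 0.5588358  -0.15307679  0.14635209] [ 0.55324649 -0.19261836  0.21403841]
```

Run:
```python
from h import *
x,z,o=tool(np.radians(40)); L=lip(0.052)
b=L-x*.024+z*.014
print(move_straight(b,o,max_speed=0.08,max_force=8),get_ee_pos(),b,get_ft_force())
q=read_camera("wrist");save(q,"w15.png",(170,100,470,350),2)
hit=move_straight(L-x*.010+z*.014,o,max_speed=0.03,max_force=4)
e=get_ee_pos();print(hit,e,"x-offset to lip",(L-e)@x,"z off",(e-L)@z,get_ft_force(),get_time())
q=read_camera("wrist");save(q,"w16.png",(170,100,470,350),2)
```

```text
False [ 0.56422172 -0.08243613  0.08259372] [ 0.5638502  -0.08187942  0.08214855] [0.17408852 0.2258357  0.33114694]
True [ 0.56426697 -0.07629293  0.08905722] x-offset to lip 0.015109027059509436 z off 0.013851091779488086 [ 1.06316428 -1.29549966 -1.1653238 ] 30.7583
```

View pics/w16.png

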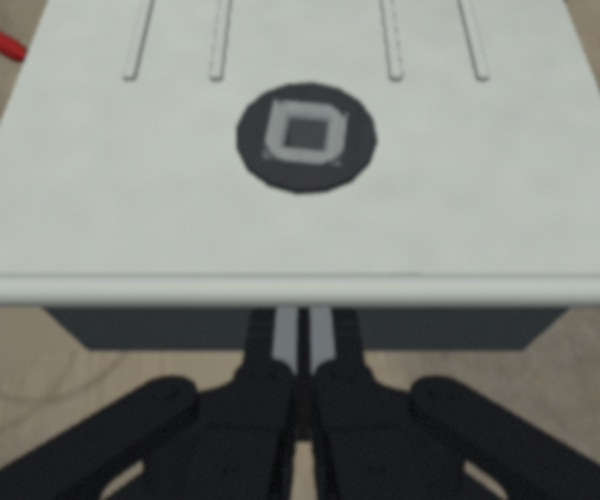

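Run:
```python
from h import *
phi=0.052
def tgt(phi):
    x,z,o=tool(np.radians(40+50*min(phi/1.75,1)));return lip(phi)-x*.0142+z*.014,o
# check whole path
for p in np.arange(.1,1.8,.2):
    if solve_ik(*tgt(p)) is None: print("noik",p)
while phi<0.75:
    phi=min(phi+0.14,0.75)
    t,o=tgt(phi); hit=move_straight(t,o,max_speed=0.07,max_force=15)
    print(round(phi,2),hit,get_ee_pos().round(4),t.round(4),get_ft_force().round(1),round(get_time(),2))
    if hit: break
q=read_camera("wrist");save(q,"w17.png");s=read_camera("scene");save(s,"s3.png",(200,80,460,280),3)
```

```text
0.19 False [ 0.5644 -0.0751  0.1095] [ 0.5644 -0.0748  0.1097] [-0.1 -4.1 -1.6] 31.27
0.33 False [ 0.5649 -0.0711  0.1291] [ 0.5648 -0.0706  0.1293] [-0.7 -5.1 -0.3] 31.7
0.47 False [ 0.5656 -0.0642  0.1477] [ 0.5654 -0.0639  0.148 ] [ 1.7 -4.9  0.1] 32.13
0.61 False [ 0.5661 -0.0545  0.1649] [ 0.5662 -0.0546  0.1655] [-0.7 -4.  -0.6] 32.57
0.75 False [ 0.567  -0.0429  0.1807] [ 0.5671 -0.0431  0.1812] [ 0.4 -1.8  0. ] 32.99
```

View pics/s3.png

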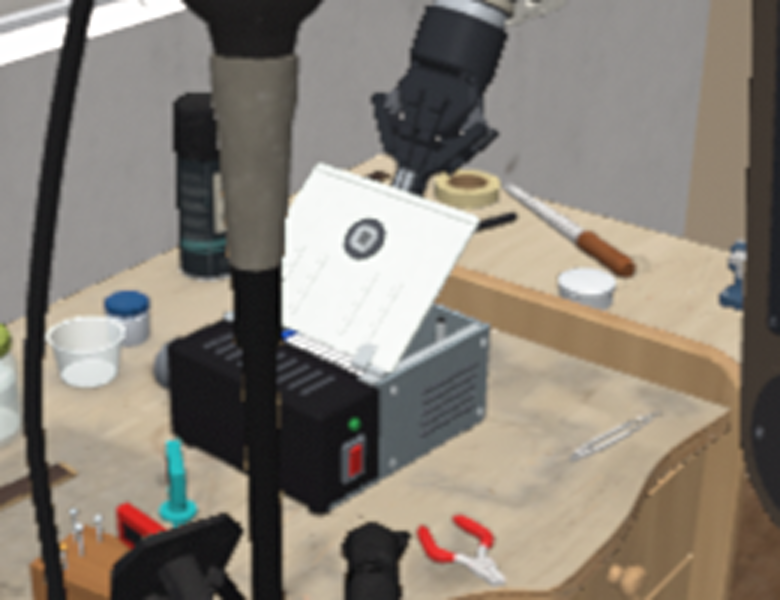

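View pics/w17.png

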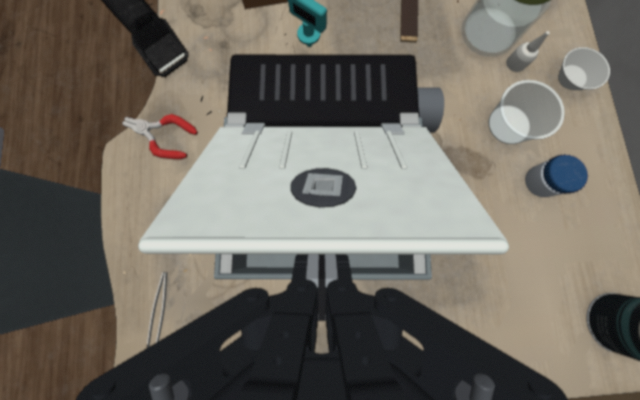

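Swinging up well. Continuing past upright.

Run:
```python
from h import *
phi=0.75
def tgt(phi):
    x,z,o=tool(np.radians(40+50*min(phi/1.75,1)));return lip(phi)-x*.0142+z*.014,o
while phi<1.76:
    phi=min(phi+0.13,1.76)
    t,o=tgt(phi); hit=move_straight(t,o,max_speed=0.06,max_force=12)
    print(round(phi,2),hit,get_ee_pos().round(4),t.round(4),get_ft_force().round(1),round(get_time(),2))
    if hit: break
q=read_camera("wrist");save(q,"w18.png");s=read_camera("scene");save(s,"s4.png",(200,80,460,280),3)
```

```text
0.88 False [ 0.5681 -0.0303  0.1943] [ 0.5682 -0.0305  0.1944] [-0.3 -1.7 -0.1] 33.55
1.01 False [ 0.5694 -0.0163  0.2056] [ 0.5694 -0.0163  0.2057] [ 0.2 -2.2  1.1] 34.0
1.14 False [ 0.5707 -0.0008  0.2148] [ 0.5707 -0.0009  0.215 ] [ 1.4 -0.6  0.8] 34.45
1.27 False [0.572  0.0158 0.2219] [0.5721 0.0157 0.2221] [ 0.6 -0.4  0.7] 34.9
1.4 False [0.5735 0.0329 0.2268] [0.5735 0.0329 0.227 ] [0.3 0.1 1.3] 35.35
1.53 False [0.5749 0.0505 0.2293] [0.575  0.0506 0.2295] [0.1 0.2 0.2] 35.8
1.66 False [0.5765 0.0682 0.2295] [0.5765 0.0683 0.2296] [0.7 0.9 0.1] 36.25
1.76 False [0.5776 0.0819 0.2279] [0.5777 0.082  0.228 ] [ 0.3 -0.2 -0.6] 36.63
```

View pics/s4.png

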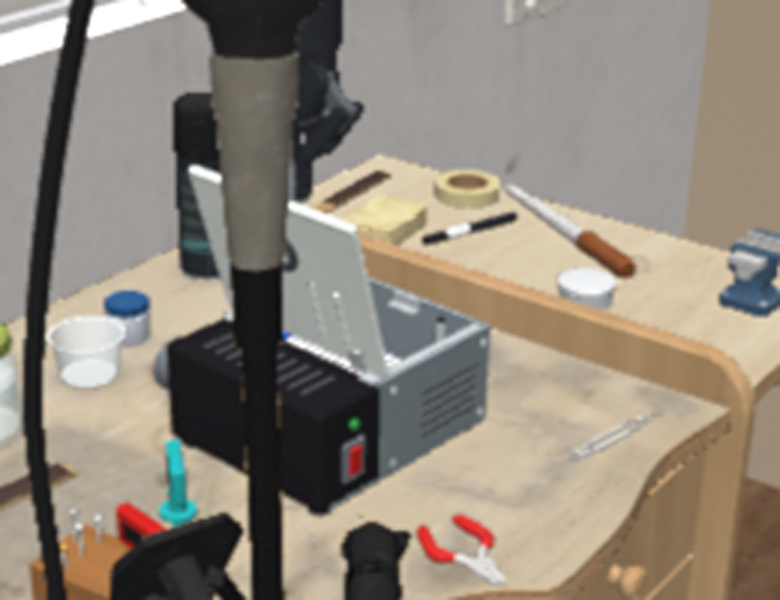

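View pics/w18.png

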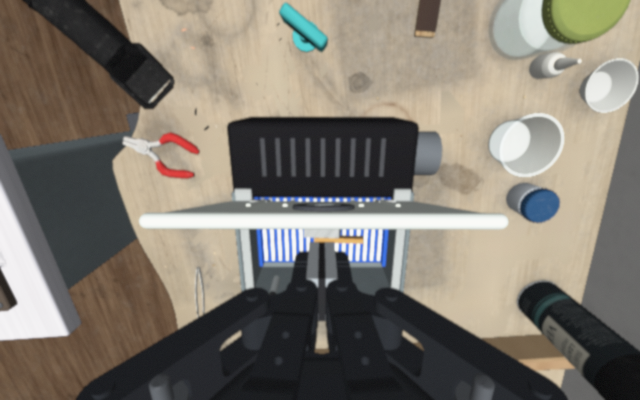

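Run:
```python
from h import *
x,z,o=tool(np.radians(90))
e=get_ee_pos()
print(move_straight(e-xe*.09,max_speed=0.12,max_force=10))
move_straight(get_ee_pos()+[0,0,.12],max_speed=0.2)
q=read_camera("wrist");save(q,"w19.png")
P=cloud(q);s=(P[:,:2]-H[:2])@xe[:2];r=(P[:,:2]-H[:2])@ye[:2]
k=(abs(r)<.08)&(P[:,2]>.2)&(P[:,2]<.26)&(abs(s)<.08);print(k.sum(),np.median(s[k]),np.median(P[k,2]),"ang",np.pi/2+np.arctan2(np.median(s[k]),np.median(P[k,2])-.1))
move_ptp([0.46,0.25,0.30],down(0.0))
q=read_camera("wrist");save(q,"w20.png")
f=q["frame"].astype(int);red=((f[...,2]>140)&(f[...,1]<80)&(f[...,0]<80))
C=cloud(q,red);C=C[(C[:,2]>0.08)&(C[:,2]<0.1)]
print(len(C),cv2.minAreaRect((C[:,:2]*1000).astype(np.float32)),C.mean(0))
P=cloud(q);s=(P[:,:2]-H[:2])@xe[:2];r=(P[:,:2]-H[:2])@ye[:2]
k=(abs(r)<.08)&(P[:,2]>.15)&(P[:,2]<.24)&(s>0)&(s<.08);print(k.sum(),np.polyfit(s[k],P[k,2],1) if k.sum()>10 else 0)
if k.sum(): print(np.pi/2+np.percentile(np.arctan2(s[k],P[k,2]-.1),[10,50,90]))
sc=read_camera("scene");save(sc,"s5.png",(140,80,460,300),2.5);print(get_time())
```

```text
False
6205 0.035837857212684565 0.22768418614240216 ang 1.8444315608286659
206 ((512.8543701171875, 323.8127136230469), (9.901987075805664, 46.85115051269531), 81.66815948486328) [0.5140712  0.32256725 0.08936759]
5396 [2.84328716 0.10747926]
[1.87688082 1.886661   1.91415335]
40.2583
```

View pics/w20.png

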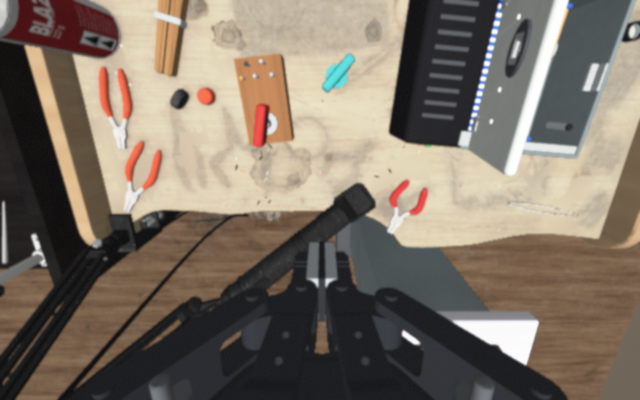

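View pics/s5.png

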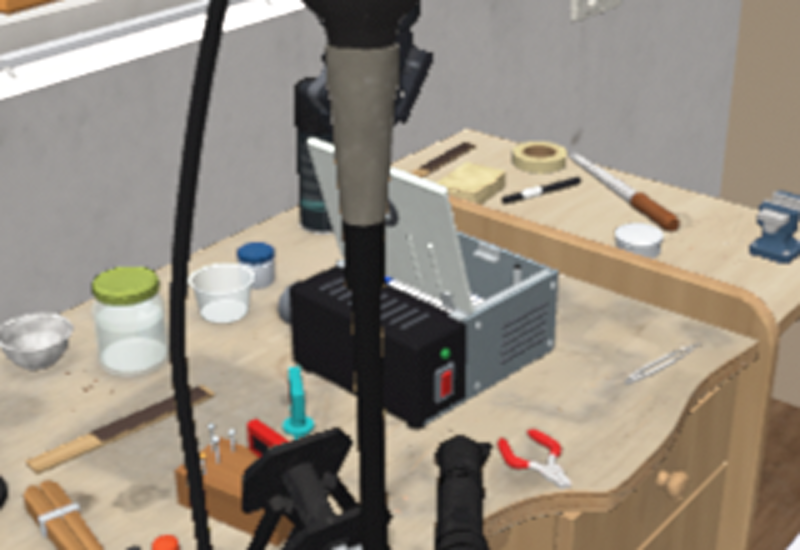

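Run:
```python
from h import *
print(get_ft_force(),get_time()); print(hand_in())
```

```text
[0.9564783  0.49534148 0.45033825] 40.2583
the job is handed in; nothing more can be done
None
```

The job is done and handed in at 40.3 s. The panel rests fully open and the red key is back in its hole; `hand_in` gave no verdict.

- **Latch:** The key dropped straight into the socket without searching. It seated with about 5 N and turned to about 1.7 rad from the panel's axes, which is the stop plus play. I then drew it out, and the panel sprang up to a measured 0.052 rad.
- **Key:** I put the red key back in its hole without resistance. The final view has its paddle at 89 mm above the bench, as when first found. It stands upright, about 1–2 mm from the hole's estimated centre.
- **Panel:** I pushed it over by the lip with at most about 5 N. After the arm backed off, it measured 1.84 rad open in one view and about 1.88 in another; both are past 1.7 and agree with the 1.85 stop.
- **Bystanders:** The tweezers and the white tin were still in place in the last picture. I did not re-measure the loupe or the sanding stick; the arm kept clear of both.
- **Did not agree or work:**
  - The top camera was blocked, so I used only the scene and wrist cameras.
  - The wrist torque while turning read below 0.1 N m, less than the stated 0.15–0.2. The sprung panel showed that the latch had let go.

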